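# Set up the soldering place: every item into its own holder

## Robot

A 6-joint arm with a two-finger parallel gripper is mounted at the origin on a cart in front of the work surface, level with it; the furniture and walls round the work are solid. World frame = base frame: x ahead of the robot, y to its left, z up, the work surface at z = 0. Lengths are in m, angles in rad, forces in N, time in s.
With the tool pointing down it reaches from about 0.4 to 0.925 m from the base axis. Payload 12.5 kg.
Tool frame: the origin (TCP) lies midway between the tips of the shut fingers; the grasp point (between the pads) lies env.hold_point_z behind it (env.hold_point_z is the distance from the TCP to the grasp point, in m); z points along the fingers, y is the direction in which the jaws open and shut (so a half turn about z gives the same grasp; the last joint's range is limited). The gripper opens to 95 mm and grips with 3 to 60 N. Pads are 20 mm wide; open, the fingers measure 119 mm over their backs; the gripper's body (75 mm by 180 mm) begins 59 mm behind the grasp point.
Start: joints at [-1.449, 0.491, 1.559, -0, 1.092, -0.106], TCP at [0.141, -0.609, 0.215] pointing down, gripper open.
Joint ranges: [-3.1, 3.1], [-0.84, 2.19], [0.05, 2.79], [-1.13, 4.28], [0.06, 2.93], [-2.69, 2.69]. Speed limits (rad/s): [2.22, 2.22, 2.79, 3.14, 3.14, 3.14].

## Interface

Orientations are given as a unit quaternion [x, y, z, w].
In Python, from workcell import env gives the robot as it stands.
- The arm moves only by the shell command python3 -m pendant 'ROWS' [FORCE]. ROWS is JSON, a list of rows, each an object with "hand": the opening, from 0 (shut) to 1 (fully open); "delta_pos": the shift along the tool's x, y, z in cm, a list of three; "turn": the turn, a rotation vector about the tool's x, y, z in degrees, a list of three. A call has 1 to 10 rows; each row is the pose to reach, as a shift and turn from the pose commanded when the call began, along the tool's axes at that moment; what a row does not reach only later rows make up. A row lasts 1/10 s, in which the tool goes at most 50 mm and 8.59 degrees, less where a joint would pass 70% of its speed; a pose out of reach is approached as far as the arm can. A call with a gripper value outside its range is refused whole. The fingers move at their own pace and stop on an object; FORCE is the grip in N (left out, the last holds). Time passes only in rows, so rows that repeat a pose let the fingers close. It gives the time, the measured TCP pose, the force and the opening at its end, in the units of the state.
- env.sense(): the state, without advancing time (a new reading comes with each control period).
- env.get_image(name): name is "scene" or "top" or "wrist"; returns the picture (384x512x3 uint8, red, green, blue); there is no depth.
- env.camera_model(name): a dict with "fx", "fy", "cx", "cy" (pixels), "dist_coeffs" ([k1, k2, p1, p2, k3] as OpenCV has them; the pictures are not rectified), "T" (4x4, takes a point from camera to world coordinates). Camera axes: x right, y down, z forward; pixel columns grow to the right and rows downward; lengths in m; the calibration is good to about 2 mm. A picture is of the moment at which its call begins: read the wrist's pose just before it. camera_model takes no time and is no camera call; for the wrist camera it gives the pose at the moment of the call.
- env.hand_in(): hands the job in, once; it reports no verdict.
Trained networks look in the newest picture that a camera, given by its name, has taken for a name from the list of things; names that differ only in an ending like _2 or _b are one class to them, and where a whole thing is asked for, a point or a joint stands for the part that bears it (a point fixed in the world has none). Each returns a list of dicts, best first, with "score" (0 to 1); they miss things now and then, are a little off and sometimes report something else, mostly with a low value. They report only what shows in the picture. A call takes as long as a camera call. They do not tell look-alikes from the thing itself.
- env.look_for(camera, label): "position" ([row, column] in pixels, amid what is visible of it).
- env.trace(camera, label): "region" (384x512 bool, what is visible of it) and "position" ([row, column] in pixels, amid what is visible of it).
- env.landmark_of(camera, label): "position" ([row, column] in pixels: a listed point, or the origin of a listed thing).
The state is a dict: "t": time; "joint_positions": joint angles; "joint_vel": joint speeds; "tau": joint torques, N m; "tcp_pos": TCP position; "eef_rot": TCP orientation; "force": force on the tool from outside, world axes, zero at the start; "ft_torque": the same for the moment, N m; "grip_width": finger opening in m.
Only numpy, scipy, OpenCV 4.12 (cv2) and the standard library are available. Lean on these libraries where they do the work, as an engineer would, in place of code of your own. Each camera call takes 0.05 s, during which the arm holds its last target. There are 200 camera calls.

## Task

Set up the soldering place by putting each of the four things into the holder made for it: the black charcoal block flat inside the sheet-steel pan, the small white-lidded jar into the small aluminium stand, the large blue-lidded jar into the large blue stand, and the cross-lock tweezers lengthwise and centred in the two brass cradles of the tweezer rest. Keep both jars upright all the time, and leave the cake of beeswax and the loupe lying among them where they are.

Things in the scene. Friction and masses are not known exactly. Their poses are not given: they have to be found in the camera images.
- charcoal: black charcoal soldering block, loose, 36 (x) x 62 (y) x 28 mm high, about 50 g; origin at the centre of its underside; grip it across its 36 mm width (x axis)
- jar_small: small screw jar with a white lid, loose, round, 50 mm diameter, 56 mm high, about 120 g; origin at the centre of its underside, z up; grip it anywhere round its body
- jar_large: large screw jar with a blue lid, loose, round, 62 mm diameter, 74 mm high, about 120 g; origin at the centre of its underside, z up; grip it anywhere round its body
- cross_tweezers: cross-lock steel tweezers with brown grips, lying flat, loose, 144 mm long (y axis), 16 to 22 mm wide (x axis), 10 mm high, about 25 g; rigid; origin at the centre of the underside; balanced near the origin, grip there across x (9 to 16 mm wide there)
- pan: small flat sheet-steel pan with a wire loop at one end, fixed to the table; origin at the centre of its underside; inner floor 48 (x) x 74 (y) mm at 2.5 mm height, walls flare outward to a rim 11 mm high with a mouth of about 57 x 83 mm; the charcoal block lies in it with its long side along the pan's y axis, either way round
- stand_small: small round no-tip jar stand of pale aluminium with a black rubber disc in its floor, fixed to the table, 91 mm outer diameter; origin at the centre of its underside; round well with floor at 5 mm height, 63 mm bore at the bottom flaring to about 74 mm at the rim, rim 18 mm high; holds the small white-lidded jar
- stand_large: large round no-tip jar stand of blue plastic with a black rubber disc in its floor, fixed to the table, 103 mm outer diameter; origin at the centre of its underside; round well with floor at 5 mm height, 75 mm bore at the bottom flaring to about 86 mm at the rim, rim 18 mm high; holds the large blue-lidded jar
- rest: tweezer rest, fixed: grey foot plate 52 (x) x 100 (y) x 4 mm, two U-shaped brass wire cradles 36 mm either side of centre along y; origin at the centre of its underside. The tweezers lie in both cradles along y, either way round, underside at 17.5 mm height; each cradle is flat for 30 mm across x, its ears 28 mm high and 47 mm apart; fingers fit between the cradles down to the plate
- wax: bystander: round yellow-brown cake of beeswax, loose, 43 mm diameter, 21 mm high; origin at the centre of its underside; to be left alone
- loupe: bystander: small folded magnifying loupe, white with a black barrel, loose, 24 x 33 x 15 mm; origin at the centre of its underside; to be left alone
Not all that is in view belongs to the job. Leave any brown or pink look-alike of the jar_small alone.

How it is judged:
By the outcome, as a careful person would: the job done as asked, in the order asked, and still so for the second after the job is handed in, with the robot touching nothing.
It also fails if it takes over 106 s, if anything falls off the work surface, if the arm or the gripper's body presses on something with over 40 N, if the wrist force passes 120 N, or if a joint passes its speed limit or range.

## Working session

There is one attempt and no reset: what is moved stays moved. The work goes in short steps, Python scripts to look and compute and a shell command to move; the robot and the scene stay as the last step left them, time stands still between calls to the robot, and variables do not carry over. Pictures are saved under pics/ and viewed, about 12 in all and at most 16, crops included, and the job is handed in when it is done.

```bash
ls; mkdir -p pics
python3 - <<'E'
from workcell import env
import cv2, numpy as np
s=env.sense(); print({k:np.round(v,3).tolist() for k,v in s.items()}, env.hold_point_z)
for c in ("top","scene"):
    im=env.get_image(c); cv2.imwrite(f"pics/{c}0.png",im[:,:,::-1])
    m=env.camera_model(c); print(c,m["fx"],m["cx"],m["dist_coeffs"],np.round(m["T"],3).tolist())
E
```

```text
pics
{'t': 0.0, 'joint_positions': [-1.449, 0.492, 1.559, -0.0, 1.092, -0.106], 'joint_vel': [0.0, -0.0, 0.001, 0.001, 0.001, 0.001], 'tau': [-0.001, -61.265, -25.818, 0.069, 0.048, -0.0], 'tcp_pos': [0.141, -0.609, 0.214], 'eef_rot': [0.994, 0.114, -0.0, -0.001], 'force': [-1.357, 0.102, -0.418], 'ft_torque': [0.028, 0.031, 0.064], 'grip_width': 0.095} 0.0188
top 474.5710885006899 254.8471399792423 [-0.18607526  0.          0.          0.          0.        ] [[-0.007, -0.992, 0.124, 0.403], [-1.0, 0.006, -0.011, 0.01], [0.01, -0.124, -0.992, 1.241], [0.0, 0.0, 0.0, 1.0]]
scene 405.47289170108695 257.1370434843064 [-0.02506361  0.          0.          0.          0.        ] [[-0.595, -0.438, 0.674, -0.154], [-0.804, 0.332, -0.494, 0.501], [-0.007, -0.836, -0.549, 0.614], [0.0, 0.0, 0.0, 1.0]]
```

View pics/top0.png

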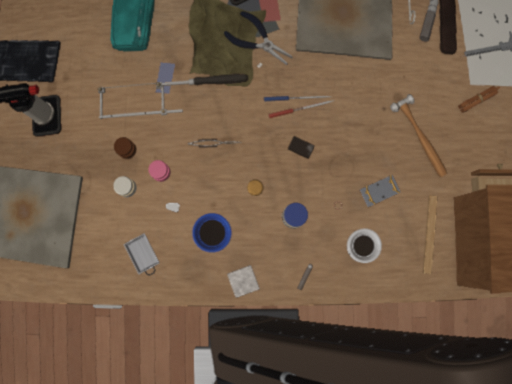

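View pics/scene0.png

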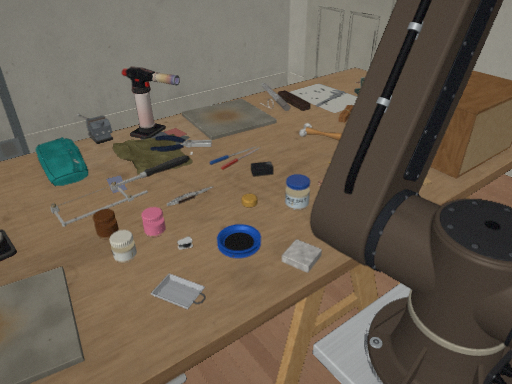

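```bash
cat > h.py <<'E'
from workcell import env
import cv2, numpy as np
from scipy.spatial.transform import Rotation as R
def ray(m,px,z):  # px: Nx2 (col,row) -> world xy at height z
    K=np.array([[m["fx"],0,m["cx"]],[0,m["fy"],m["cy"]],[0,0,1]])
    u=cv2.undistortPoints(np.float64(px).reshape(-1,1,2),K,np.float64(m["dist_coeffs"]))[:,0]
    T=np.array(m["T"]); d=np.c_[u,np.ones(len(u))]@T[:3,:3].T
    return (T[:3,3]+d*((z-T[2,3])/d[:,2])[:,None])[:,:2]
def proj(m,P):
    K=np.array([[m["fx"],0,m["cx"]],[0,m["fy"],m["cy"]],[0,0,1]]); T=np.linalg.inv(m["T"])
    return cv2.projectPoints(np.float64(P),cv2.Rodrigues(T[:3,:3])[0],T[:3,3],K,np.float64(m["dist_coeffs"]))[0][:,0]
def rect(m,mask,z):
    c=max(cv2.findContours(mask.astype(np.uint8),cv2.RETR_EXTERNAL,cv2.CHAIN_APPROX_NONE)[0],key=len)[:,0]
    w=ray(m,c,z); (cx,cy),(a,b),_=r=cv2.minAreaRect(np.float32(w*1000))
    p=cv2.boxPoints(r); e=[p[1]-p[0],p[2]-p[1]]; L=max(e,key=np.linalg.norm)
    return np.round([cx,cy],1), np.round(sorted([a,b]),1), round(np.degrees(np.arctan2(L[1],L[0]))%180,1) # long-axis angle
def go(xy,tcpz,jaw=None,cur=None):
    """print delta_pos (cm, tool axes) and turn about z for TCP target; jaw = world angle (deg, mod 180) of jaw axis"""
    s=env.sense(); A=R.from_quat(s["eef_rot"]); p=np.array(s["tcp_pos"])
    d=A.inv().apply(np.r_[xy,tcpz]-p)*100
    y=A.apply([0,1,0]); cj=np.degrees(np.arctan2(y[1],y[0]))
    t=0 if jaw is None else -((jaw-cj+90)%180-90)
    z=A.apply([0,0,1])
    print("delta cm",np.round(d,2),"turn z",round(t,1),"| jaw now",round(cj,1),"q6",round(s["joint_positions"][5],2),"tilt",np.round(z[:2],4),"t",round(s["t"],2),"tcp",np.round(p,4),"w",round(s["grip_width"],4),"F",np.round(s["force"],1))
E
python3 - <<'E'
from h import *
H=dict(charcoal=.028,jar_small=.056,jar_large=.074,cross_tweezers=.006,pan=.011,stand_small=.018,stand_large=.018,rest=.004,wax=.021,loupe=.015)
for c in ("top","scene"):
    env.get_image(c); m=env.camera_model(c)
    for n,h in H.items():
        l=[(round(d["score"],2),(np.array(d["position"])[::-1]).round(1).tolist(),ray(m,[d["position"][::-1]],0)[0].round(4).tolist()) for d in env.landmark_of(c,n)[:4]]
        print(c,n,l)
        if c=="top":
            for d in env.trace(c,n)[:3]: print("   tr",round(d["score"],2),rect(m,d["region"],h))
E
```

```text
top charcoal [(0.91, [300.3, 148.7], [0.6724, -0.1259])]
   tr 0.79 (array([ 671.2, -122.9]), array([39.7, 59.8]), np.float32(62.7))
top jar_small [(0.81, [129.1, 150.4], [0.6712, 0.3351]), (0.76, [129.0, 187.0], [0.5716, 0.3323]), (0.75, [161.5, 173.8], [0.6065, 0.2449]), (0.44, [213.3, 141.9], [0.6921, 0.1069])]
   tr 0.81 (array([566.7, 329.7]), array([45.1, 58.2]), np.float32(46.3))
   tr 0.75 (array([666.4, 332.4]), array([47.4, 63.5]), np.float32(46.0))
   tr 0.56 (array([607.3, 242.3]), array([51.7, 54.8]), np.float32(89.6))
top jar_large [(0.67, [292.4, 215.9], [0.4925, -0.1016]), (0.33, [171.4, 206.4], [0.5192, 0.2169])]
   tr 0.85 (array([490.8, -98.1]), array([61. , 63.6]), np.float32(107.8))
top cross_tweezers [(0.53, [216.2, 143.2], [0.6884, 0.0991]), (0.29, [129.2, 185.7], [0.5751, 0.3318])]
   tr 0.42 (array([687.7, 107.4]), array([21.9, 74.9]), np.float32(89.5))
top pan [(0.65, [141.8, 255.0], [0.3914, 0.2943])]
   tr 0.77 (array([389. , 289.8]), array([ 66.7, 108.1]), np.float32(28.4))
top stand_small [(0.64, [364.1, 245.2], [0.4132, -0.2907])]
   tr 0.73 (array([ 41
[... 610 characters left out ...]
8])]
   tr 0.5 (array([517.6, 211.5]), array([23.5, 34.4]), np.float32(89.8))
scene charcoal [(0.78, [264.5, 173.5], [0.6629, -0.1256])]
scene jar_small [(0.97, [155.7, 230.5], [0.6085, 0.2464]), (0.68, [106.5, 233.8], [0.668, 0.3467])]
scene jar_large [(0.85, [297.8, 204.9], [0.4826, -0.0977])]
scene cross_tweezers [(0.55, [192.9, 196.2], [0.6849, 0.1021])]
scene pan [(0.68, [178.2, 295.0], [0.3918, 0.2978])]
scene stand_small []
scene stand_large [(0.75, [237.3, 243.8], [0.4496, 0.1162]), (0.5, [175.0, 294.1], [0.3978, 0.3019])]
scene rest []
scene wax [(0.72, [248.0, 200.2], [0.579, -0.0061])]
scene loupe [(0.63, [261.5, 174.2], [0.665, -0.1161]), (0.44, [186.8, 245.4], [0.5148, 0.2123])]
```

Run:
```python
from h import *
go([.671,-.124],.215,-27.3)
m=env.camera_model("wrist");T=np.array(m["T"]);s=env.sense()
A=R.from_quat(s["eef_rot"]);print(A.inv().apply(T[:3,3]-s["tcp_pos"]),A.inv().as_matrix()@T[:3,:3],m["fx"])
```

```text
delta cm [ 6.256e+01 -3.527e+01 -4.000e-02] turn z -49.6 | jaw now -76.9 q6 -0.11 tilt [ 0.     -0.0001] t 1.7 tcp [ 0.1412 -0.6089  0.2147] w 0.0954 F [ 0.1  0.6 -0.1]
[ 0.07491084 -0.00042646 -0.16962635] [[ 1.01069302e-03 -9.64472580e-01 -2.64181039e-01]
 [ 9.99999489e-01  9.66154354e-04  2.98519242e-04]
 [-3.26739630e-05 -2.64181205e-01  9.64473063e-01]] 272.23601659242246
```

```bash
R1='x'; python3 -m pendant '[{"hand":1,"delta_pos":[31.3,-17.6,0],"turn":[0,0,0]},{"hand":1,"delta_pos":[31.3,-17.6,0],"turn":[0,0,0]},{"hand":1,"delta_pos":[31.3,-17.6,0],"turn":[0,0,0]},{"hand":1,"delta_pos":[31.3,-17.6,0],"turn":[0,0,0]},{"hand":1,"delta_pos":[31.3,-17.6,0],"turn":[0,0,0]},{"hand":1,"delta_pos":[31.3,-17.6,0],"turn":[0,0,0]},{"hand":1,"delta_pos":[31.3,-17.6,0],"turn":[0,0,0]},{"hand":1,"delta_pos":[31.3,-17.6,0],"turn":[0,0,0]},{"hand":1,"delta_pos":[31.3,-17.6,0],"turn":[0,0,0]}]'
python3 -m pendant '[{"hand":1,"delta_pos":[31.3,-17.6,0],"turn":[0,0,-49.6]},{"hand":1,"delta_pos":[31.3,-17.6,0],"turn":[0,0,-49.6]},{"hand":1,"delta_pos":[31.3,-17.6,0],"turn":[0,0,-49.6]},{"hand":1,"delta_pos":[31.3,-17.6,0],"turn":[0,0,-49.6]},{"hand":1,"delta_pos":[31.3,-17.6,0],"turn":[0,0,-49.6]},{"hand":1,"delta_pos":[31.3,-17.6,0],"turn":[0,0,-49.6]},{"hand":1,"delta_pos":[31.3,-17.6,0],"turn":[0,0,-49.6]},{"hand":1,"delta_pos":[31.3,-17.6,0],"turn":[0,0,-49.6]},{"hand":1,"delta_pos":[31.3,-17.6,0],"turn":[0,0,-49.6]},{"hand":1,"delta_pos":[31.3,-17.6,0],"turn":[0,0,-49.6]}]'
python3 - <<'E'
from h import *
go([.671,-.124],.215,-27.3)
im=env.get_image("wrist"); m=env.camera_model("wrist"); cv2.imwrite("pics/w1.png",im[:,:,::-1])
for d in env.trace("wrist","charcoal")[:2]: print(d["score"],rect(m,d["region"],.028))
for d in env.landmark_of("wrist","charcoal")[:2]: print(d["score"],d["position"],ray(m,[d["position"][::-1]],0))
E
```

```text
t: 2.6
tcp_pos: [0.4073, -0.3657, 0.2148]
eef_rot: [0.993, 0.115, 0.0, 0.0]
force: [-1.4, -0.2, -0.0]
grip_width: 0.0949
t: 3.6
tcp_pos: [0.6706, -0.1264, 0.2144]
eef_rot: [0.855, 0.519, -0.0, -0.0]
force: [-0.5, -1.4, 0.6]
grip_width: 0.0954
delta cm [ 0.23 -0.08 -0.06] turn z -0.1 | jaw now -27.4 q6 0.2 tilt [-0.0008 -0.0002] t 3.6 tcp [ 0.6706 -0.1264  0.2144] w 0.0954 F [-0.5 -1.4  0.6]
0.94 (array([ 675. , -121.3]), array([35.4, 62.5]), np.float32(63.4))
0.9 [164.0, 253.0] [[ 0.67283907 -0.12052419]]
```

View pics/w1.png

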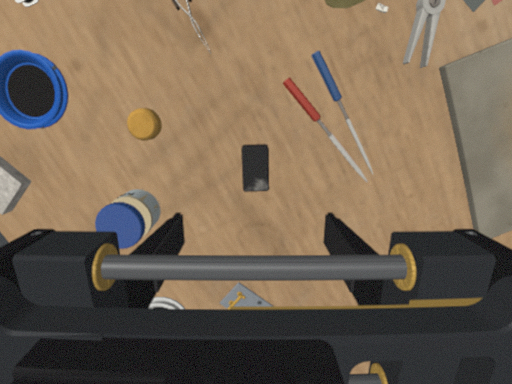

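Run:
```python
from h import *
go([.674,-.1215],.011,-26.9)
```

```text
delta cm [ 0.59  0.07 20.39] turn z -0.6 | jaw now -27.5 q6 0.2 tilt [ 0.0001 -0.0003] t 3.75 tcp [ 0.6707 -0.1264  0.2149] w 0.095 F [ 0.2 -0.2  0.3]
```

```bash
python3 -m pendant '[{"hand":0.8,"delta_pos":[0.6,0.1,5],"turn":[0,0,-0.6]},{"hand":0.8,"delta_pos":[0.6,0.1,10],"turn":[0,0,-0.6]},{"hand":0.8,"delta_pos":[0.6,0.1,15],"turn":[0,0,-0.6]},{"hand":0.8,"delta_pos":[0.6,0.1,18],"turn":[0,0,-0.6]},{"hand":0.8,"delta_pos":[0.6,0.1,20.4],"turn":[0,0,-0.6]},{"hand":0.8,"delta_pos":[0.6,0.1,20.4],"turn":[0,0,-0.6]},{"hand":0.2,"delta_pos":[0.6,0.1,20.4],"turn":[0,0,-0.6]},{"hand":0.2,"delta_pos":[0.6,0.1,20.4],"turn":[0,0,-0.6]},{"hand":0.2,"delta_pos":[0.6,0.1,20.4],"turn":[0,0,-0.6]},{"hand":0.2,"delta_pos":[0.6,0.1,20.4],"turn":[0,0,-0.6]}]' 15
python3 - <<'E'
from h import *
go([.5,.15],.2)
E
```

```text
t: 4.75
tcp_pos: [0.6756, -0.1199, 0.0119]
eef_rot: [0.852, 0.524, 0.001, 0.001]
force: [0.2, 1.5, -0.2]
grip_width: 0.049
delta cm [ 16.2  -27.79 -18.85] turn z 0 | jaw now -26.8 q6 0.2 tilt [ 0.0017 -0.0006] t 4.75 tcp [ 0.6756 -0.1199  0.0119] w 0.049 F [ 0.2  1.5 -0.2]
```

```bash
python3 -m pendant '[{"hand":0.2,"delta_pos":[0,0,0],"turn":[0,0,0]},{"hand":0.2,"delta_pos":[0,0,0],"turn":[0,0,0]},{"hand":0.2,"delta_pos":[0,0,0],"turn":[0,0,0]},{"hand":0.2,"delta_pos":[0,0,0],"turn":[0,0,0]},{"hand":0.2,"delta_pos":[0,0,-3],"turn":[0,0,0]},{"hand":0.2,"delta_pos":[0,0,-8],"turn":[0,0,0]},{"hand":0.2,"delta_pos":[0,0,-13],"turn":[0,0,0]},{"hand":0.2,"delta_pos":[2,-4.6,-16],"turn":[0,0,0]},{"hand":0.2,"delta_pos":[4,-9.2,-18.8],"turn":[0,0,0]}]'
python3 -m pendant '[{"hand":0.2,"delta_pos":[8.2,-18.7,0],"turn":[0,0,0]},{"hand":0.2,"delta_pos":[8.2,-18.7,0],"turn":[0,0,0]},{"hand":0.2,"delta_pos":[8.2,-18.7,0],"turn":[0,0,0]},{"hand":0.2,"delta_pos":[8.2,-18.7,0],"turn":[0,0,0]},{"hand":0.2,"delta_pos":[16.4,-37.5,0],"turn":[0,0,34.8]},{"hand":0.2,"delta_pos":[16.4,-37.5,0],"turn":[0,0,34.8]},{"hand":0.2,"delta_pos":[16.4,-37.5,0],"turn":[0,0,34.8]},{"hand":0.2,"delta_pos":[16.4,-37.5,0],"turn":[0,0,34.8]},{"hand":0.2,"delta_pos":[16.4,-37.5,0],"turn":[0,0,34.8]},{"hand":0.2,"delta_pos":[16.4,-37.5,0],"turn":[0,0,34.8]}]'
python3 - <<'E'
from h import *
env.get_image("top")
im=env.get_image("wrist"); m=env.camera_model("wrist"); cv2.imwrite("pics/w2.png",im[:,:,::-1])
for n,z in (("pan",.011),("charcoal",.18)):
  for d in env.trace("wrist",n)[:2]: print(n,d["score"],rect(m,d["region"],z))
  for d in env.landmark_of("wrist",n)[:2]: print(n,d["score"],d["position"],ray(m,[d["position"][::-1]],0))
go([.395,.296],.2,-61.6)
E
```

```text
t: 5.65
tcp_pos: [0.6193, -0.0531, 0.192]
eef_rot: [0.852, 0.524, 0.0, 0.0]
force: [1.3, 0.9, 0.0]
grip_width: 0.0357
t: 6.65
tcp_pos: [0.3566, 0.2638, 0.1908]
eef_rot: [0.969, 0.246, -0.0, -0.0]
force: [-0.2, -0.6, -0.9]
grip_width: 0.0359
pan 0.18 (array([299. , 230.2]), array([83.6, 99.1]), np.float32(28.7))
pan 0.93 [132.0, 245.8] [[0.40014252 0.29677648]]
charcoal 0.56 (array([359.7, 263. ]), array([42.4, 51.2]), np.float32(28.7))
charcoal 0.8 [229.0, 251.7] [[0.28411252 0.22487798]]
delta cm [ 4.78 -1.35 -0.93] turn z 0.0 | jaw now -61.6 q6 1.56 tilt [-0.     -0.0002] t 6.95 tcp [0.3594 0.2614 0.1907] w 0.0361 F [ 0.9 -0.7  0.2]
```

View pics/w2.png

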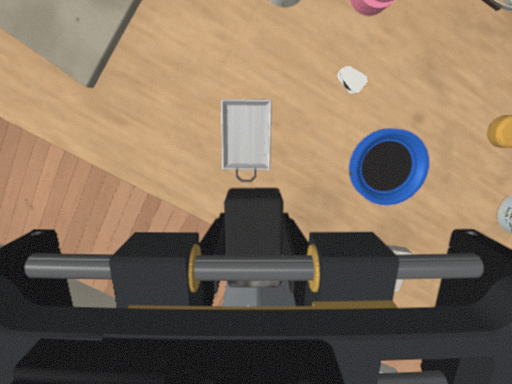

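Run:
```python
from h import *
m=env.camera_model("wrist"); s=env.sense(); A=R.from_quat(s["eef_rot"]); p=np.array(s["tcp_pos"])
im=cv2.imread("pics/w2.png"); 
c=ray(m,[[222,100],[271,99],[270,169.5],[221.5,169.5]],.011); print(c, c.mean(0)); e=c[0]-c[3];f=c[1]-c[2]
print([np.degrees(np.arctan2(v[1],v[0])).round(1) for v in (e,f)],np.linalg.norm(e),np.linalg.norm(c[1]-c[0]))
b=ray(m,[[228,189],[280,189]],p[2]-.011)
print("block front edge in tool",A.inv().apply(np.c_[b,[p[2]]*2]-p))
go(c.mean(0),.0145,np.degrees(np.arctan2((e+f)[1],(e+f)[0]))-90)
g=cv2.resize(im[85:200,205:300],None,fx=5,fy=5,interpolation=cv2.INTER_CUBIC);cv2.imwrite("pics/w2c.png",g)
```

```text
[[0.4220783  0.33964914]
 [0.45172899 0.28733028]
 [0.37437237 0.24531   ]
 [0.34419864 0.30099951]] [0.39809457 0.29332223]
[np.float64(26.4), np.float64(28.5)] 0.08694270780345063 0.060136736297130206
block front edge in tool [[ 2.53959290e-02 -1.78316004e-02 -5.50695173e-06]
 [ 2.54299442e-02  1.79635190e-02  1.32310917e-07]]
delta cm [ 4.92 -0.98 17.62] turn z 0.9 | jaw now -61.6 q6 1.56 tilt [-0.     -0.0002] t 6.95 tcp [0.3594 0.2614 0.1907] w 0.0361 F [ 0.9 -0.7  0.2]
```

View pics/w2c.png

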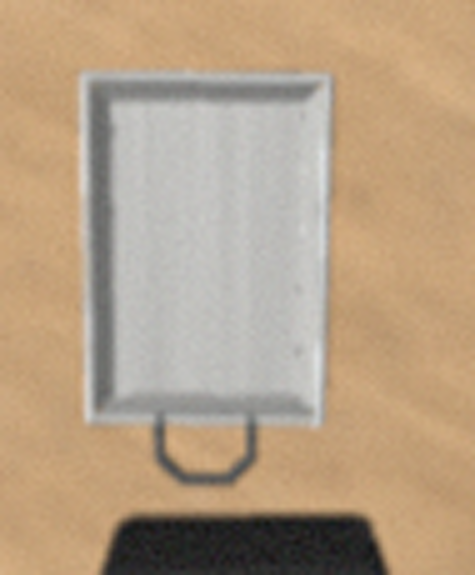

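```bash
python3 -m pendant '[{"hand":0.2,"delta_pos":[5.3,-1.05,2],"turn":[0,0,0.9]},{"hand":0.2,"delta_pos":[5.3,-1.05,6],"turn":[0,0,0.9]},{"hand":0.2,"delta_pos":[5.3,-1.05,10],"turn":[0,0,0.9]},{"hand":0.2,"delta_pos":[5.3,-1.05,13],"turn":[0,0,0.9]},{"hand":0.2,"delta_pos":[5.3,-1.05,15],"turn":[0,0,0.9]},{"hand":0.2,"delta_pos":[5.3,-1.05,16.5],"turn":[0,0,0.9]},{"hand":0.2,"delta_pos":[5.3,-1.05,17.2],"turn":[0,0,0.9]},{"hand":0.2,"delta_pos":[5.3,-1.05,17.5],"turn":[0,0,0.9]},{"hand":0.2,"delta_pos":[5.3,-1.05,17.5],"turn":[0,0,0.9]}]'
python3 - <<'E'
from h import *
go([.398,.294],.0145)
E
```

```text
t: 7.85
tcp_pos: [0.4007, 0.2963, 0.0159]
eef_rot: [0.971, 0.238, 0.0, 0.0]
force: [-0.1, 0.1, -1.1]
grip_width: 0.036
delta cm [-0.35  0.07  0.14] turn z 0 | jaw now -62.5 q6 1.59 tilt [ 0.0001 -0.    ] t 7.85 tcp [0.4007 0.2963 0.0159] w 0.036 F [-0.1  0.1 -1.1]
```

```bash
python3 -m pendant '[{"hand":0.2,"delta_pos":[0,0,0.12],"turn":[0,0,0]},{"hand":0.2,"delta_pos":[0,0,0.12],"turn":[0,0,0]},{"hand":0.6,"delta_pos":[0,0,0.12],"turn":[0,0,0]},{"hand":0.6,"delta_pos":[0,0,0.12],"turn":[0,0,0]},{"hand":0.6,"delta_pos":[0,0,0.12],"turn":[0,0,0]},{"hand":0.6,"delta_pos":[0,0,-2],"turn":[0,0,0]},{"hand":0.8,"delta_pos":[0,0,-6],"turn":[0,0,0]},{"hand":1,"delta_pos":[-2,0,-11],"turn":[0,0,0]},{"hand":1,"delta_pos":[-4,0,-16],"turn":[0,0,0]},{"hand":1,"delta_pos":[-4,0,-20],"turn":[0,0,0]}]'
python3 - <<'E'
from h import *
im=env.get_image("wrist"); m=env.camera_model("wrist"); cv2.imwrite("pics/w3.png",im[:,:,::-1])
for d in env.trace("wrist","charcoal")[:2]: print(d["score"],rect(m,d["region"],.0305))
go([.569,.331],.22,-62.5)
E
```

```text
t: 8.85
tcp_pos: [0.3629, 0.277, 0.2175]
eef_rot: [0.971, 0.238, -0.001, 0.0]
force: [0.9, 0.6, 0.3]
grip_width: 0.0835
0.68 (array([401.5, 297.9]), array([35.9, 60.9]), np.float32(28.3))
delta cm [20.4   4.76  0.32] turn z 0.1 | jaw now -62.4 q6 1.6 tilt [0.0083 0.0046] t 8.95 tcp [0.3661 0.2788 0.2213] w 0.091 F [0.4 0.2 0.6]
```

View pics/w3.png

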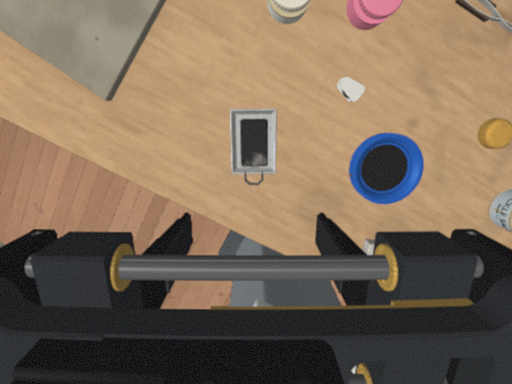

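```bash
python3 -m pendant '[{"hand":1,"delta_pos":[19.5,4.8,0.3],"turn":[0,0,-40]},{"hand":1,"delta_pos":[19.5,4.8,0.3],"turn":[0,0,-40]},{"hand":1,"delta_pos":[19.5,4.8,0.3],"turn":[0,0,-40]},{"hand":1,"delta_pos":[19.5,4.8,0.3],"turn":[0,0,-40]},{"hand":1,"delta_pos":[19.5,4.8,0.3],"turn":[0,0,-40]},{"hand":1,"delta_pos":[19.5,4.8,0.3],"turn":[0,0,-40]},{"hand":1,"delta_pos":[19.5,4.8,0.3],"turn":[0,0,-40]},{"hand":1,"delta_pos":[19.5,4.8,0.3],"turn":[0,0,-40]}]'
cat >> h.py <<'E'
def circ(m,mask,z):
    c=max(cv2.findContours(mask.astype(np.uint8),cv2.RETR_EXTERNAL,cv2.CHAIN_APPROX_NONE)[0],key=len)[:,0]
    (x,y),r=cv2.minEnclosingCircle(np.float32(ray(m,c,z)*1000)); return round(x,1),round(y,1),round(2*r,1)
def see(name,cam="wrist",fn=None):
    im=env.get_image(cam); m=env.camera_model(cam)
    if fn: cv2.imwrite(fn,im[:,:,::-1])
    for d in env.trace(cam,name)[:3]: print(name,"trace",round(d["score"],2),np.round(d["position"]),[circ(m,d["region"],z) for z in (0,.018,.056,.074)])
    for d in env.landmark_of(cam,name)[:3]: print(name,"lm",round(d["score"],2),np.round(d["position"]),ray(m,[d["position"][::-1]],0))
E
python3 - <<'E'
from h import *
see("jar_small",fn="pics/w4.png")
go([.569,.331],.02)
E
```

```text
t: 9.75
tcp_pos: [0.5593, 0.3256, 0.213]
eef_rot: [0.832, 0.555, -0.0, 0.0]
force: [0.6, 0.0, -0.1]
grip_width: 0.0953
jar_small trace 0.82 [125. 333.] [(681.3, 336.0, 67.3), (676.9, 338.7, 64.1), (667.7, 344.6, 57.4), (663.3, 347.3, 54.3)]
jar_small trace 0.64 [208. 309.] [(612.4, 234.6, 73.4), (611.2, 242.1, 70.0), (608.8, 258.0, 62.7), (607.7, 265.5, 59.2)]
jar_small lm 0.85 [202. 308.] [[0.61418715 0.2481368 ]]
jar_small lm 0.66 [128. 327.] [[0.67572979 0.34025913]]
delta cm [ 0.85  0.66 19.33] turn z 0 | jaw now -22.5 q6 0.82 tilt [0.0005 0.0001] t 9.9 tcp [0.5596 0.3257 0.2133] w 0.0951 F [-0.1 -0.   0.7]
```

View pics/w4.png

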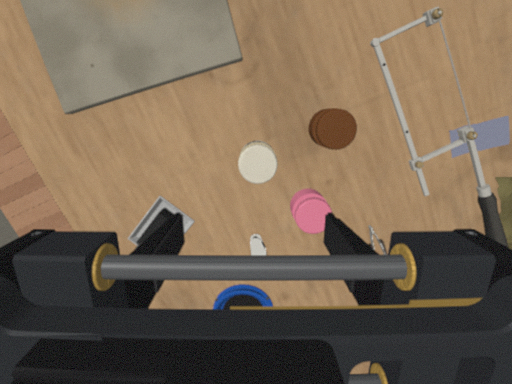

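Run:
```python
from h import *
m=env.camera_model("wrist"); im=cv2.imread("pics/w4.png")
k=(im.min(2)>150).astype(np.uint8); k[:,:230]=0;k[:,290:]=0;k[:130]=0;k[195:]=0
c=max(cv2.findContours(k,0,1)[0],key=len); print(cv2.boundingRect(c)); print(circ(m,k,.056))
go([.569,.331],.02)
```

```text
(238, 144, 39, 39)
(570.1, 339.7, 48.0)
delta cm [ 0.85  0.66 19.33] turn z 0 | jaw now -22.5 q6 0.82 tilt [0.0005 0.0001] t 9.9 tcp [0.5596 0.3257 0.2133] w 0.0951 F [-0.1 -0.   0.7]
```

```bash
python3 -m pendant '[{"hand":0.85,"delta_pos":[1.35,0.45,3],"turn":[0,0,0]},{"hand":0.85,"delta_pos":[1.35,0.45,8],"turn":[0,0,0]},{"hand":0.85,"delta_pos":[1.35,0.45,12],"turn":[0,0,0]},{"hand":0.85,"delta_pos":[1.35,0.45,15.5],"turn":[0,0,0]},{"hand":0.85,"delta_pos":[1.35,0.45,18],"turn":[0,0,0]},{"hand":0.85,"delta_pos":[1.35,0.45,19.3],"turn":[0,0,0]},{"hand":0.4,"delta_pos":[1.35,0.45,19.3],"turn":[0,0,0]},{"hand":0.4,"delta_pos":[1.35,0.45,19.3],"turn":[0,0,0]},{"hand":0.4,"delta_pos":[1.35,0.45,19.3],"turn":[0,0,0]},{"hand":0.4,"delta_pos":[1.35,0.45,19.3],"turn":[0,0,0]}]' 20
python3 -m pendant '[{"hand":0.4,"delta_pos":[0,0,0],"turn":[0,0,0]},{"hand":0.4,"delta_pos":[0,0,0],"turn":[0,0,0]}]'
python3 - <<'E'
from h import *
go([.41,-.18],.2,60)
E
```

```text
t: 10.9
tcp_pos: [0.5699, 0.3366, 0.0212]
eef_rot: [0.831, 0.556, 0.001, 0.0]
force: [0.5, 0.5, -0.1]
grip_width: 0.0543
t: 11.1
tcp_pos: [0.5697, 0.3366, 0.0209]
eef_rot: [0.831, 0.556, 0.001, 0.0]
force: [-0.8, -0.8, 6.4]
grip_width: 0.0495
delta cm [-53.82   4.98 -17.96] turn z -82.4 | jaw now -22.4 q6 0.83 tilt [0.0015 0.0006] t 11.1 tcp [0.5697 0.3366 0.0209] w 0.0495 F [-0.8 -0.8  6.4]
```

```bash
python3 -m pendant '[{"hand":0.4,"delta_pos":[0,0,-2],"turn":[0,0,0]},{"hand":0.4,"delta_pos":[0,0,-6],"turn":[0,0,0]},{"hand":0.4,"delta_pos":[0,0,-10],"turn":[0,0,0]},{"hand":0.4,"delta_pos":[-2,0,-14],"turn":[0,0,0]},{"hand":0.4,"delta_pos":[-6,0.8,-17],"turn":[0,0,0]},{"hand":0.4,"delta_pos":[-10,1.3,-17],"turn":[0,0,0]},{"hand":0.4,"delta_pos":[-14,2,-17],"turn":[0,0,0]},{"hand":0.4,"delta_pos":[-18.5,2.6,-17],"turn":[0,0,0]},{"hand":0.4,"delta_pos":[-23,3.2,-17],"turn":[0,0,0]}]'
python3 -m pendant '[{"hand":0.4,"delta_pos":[-5,0.7,0],"turn":[0,0,0]},{"hand":0.4,"delta_pos":[-10,1.3,0],"turn":[0,0,0]},{"hand":0.4,"delta_pos":[-15,2,0],"turn":[0,0,0]},{"hand":0.4,"delta_pos":[-20,2.7,0],"turn":[0,0,0]},{"hand":0.4,"delta_pos":[-25,3.4,0],"turn":[0,0,0]},{"hand":0.4,"delta_pos":[-30,4,0],"turn":[0,0,0]},{"hand":0.4,"delta_pos":[-34.5,4.8,0],"turn":[0,0,0]},{"hand":0.4,"delta_pos":[-39,5.4,0],"turn":[0,0,0]},{"hand":0.4,"delta_pos":[-43,6,0],"turn":[0,0,0]},{"hand":0.4,"delta_pos":[-47,6.3,0],"turn":[0,0,0]}]'
python3 - <<'E'
from h import *
see("stand_small",fn="pics/w5.png")
see("stand_small",cam="top",fn="pics/t5.png")
go([.413,-.288],.0265)
E
```

```text
t: 12.0
tcp_pos: [0.5103, 0.1102, 0.1901]
eef_rot: [0.831, 0.556, 0.0, 0.0]
force: [-0.2, 0.2, -1.6]
grip_width: 0.0497
t: 13.0
tcp_pos: [0.3891, -0.3487, 0.1901]
eef_rot: [0.831, 0.556, 0.0, 0.0]
force: [0.3, -0.6, -1.1]
grip_width: 0.0499
stand_small trace 0.72 [123. 255.] [(412.0, -290.9, 94.1), (412.2, -290.5, 89.4), (412.8, -289.8, 79.5), (413.0, -289.4, 74.7)]
stand_small lm 0.97 [122. 250.] [[ 0.4097134 -0.2913684]]
stand_small trace 0.69 [244. 364.] [(412.4, -289.2, 93.4), (412.3, -284.9, 92.1), (412.0, -275.7, 89.2), (411.9, -271.4, 87.9)]
stand_small lm 0.88 [245. 364.] [[ 0.41372541 -0.29148264]]
delta cm [ 6.24 -0.07 16.34] turn z 0 | jaw now -22.4 q6 -0.46 tilt [-0.0001  0.0003] t 13.3 tcp [ 0.3899 -0.346   0.1899] w 0.0496 F [-0.3 -0.2 -0.3]
```

View pics/w5.png

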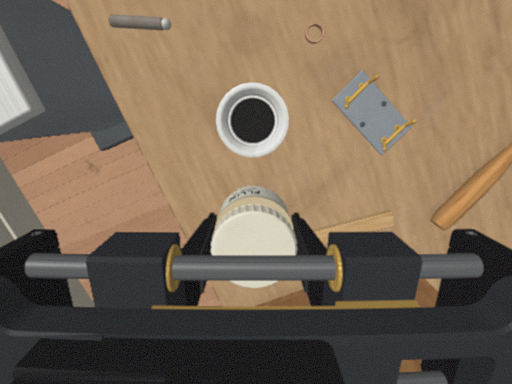

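Run:
```python
from h import *
m=env.camera_model("wrist"); s=env.sense(); A=R.from_quat(s["eef_rot"]); p=np.array(s["tcp_pos"]); z=p[2]-.021+.056
b=ray(m,[[254.5,245],[212,245],[297,245],[254,288]],z); print(A.inv().apply(np.c_[b,[z]*4]-p).round(4))
b=ray(m,[[254,187]],p[2]-.021); print("bottom front",A.inv().apply(np.c_[b,[z]]-p).round(4))
go([.412,-.2905],.0265)
```

```text
[[ 0.0064  0.0008 -0.035 ]
 [ 0.0063 -0.0224 -0.035 ]
 [ 0.0064  0.024  -0.035 ]
 [-0.0209  0.0006 -0.035 ]]
bottom front [[ 0.0242  0.0006 -0.035 ]]
delta cm [ 5.98 -0.07 16.34] turn z 0 | jaw now -22.4 q6 -0.46 tilt [-0.0001  0.0003] t 13.3 tcp [ 0.3899 -0.346   0.1899] w 0.0496 F [-0.3 -0.2 -0.3]
```

```bash
python3 -m pendant '[{"hand":0.4,"delta_pos":[3,0,0],"turn":[0,0,0]},{"hand":0.4,"delta_pos":[5.9,-0.05,3],"turn":[0,0,0]},{"hand":0.4,"delta_pos":[5.9,-0.05,7],"turn":[0,0,0]},{"hand":0.4,"delta_pos":[5.9,-0.05,11],"turn":[0,0,0]},{"hand":0.4,"delta_pos":[5.9,-0.05,13.5],"turn":[0,0,0]},{"hand":0.4,"delta_pos":[5.9,-0.05,15],"turn":[0,0,0]},{"hand":0.4,"delta_pos":[5.9,-0.05,16],"turn":[0,0,0]},{"hand":0.4,"delta_pos":[5.9,-0.05,16.3],"turn":[0,0,0]},{"hand":0.4,"delta_pos":[5.9,-0.05,16.3],"turn":[0,0,0]}]'
python3 - <<'E'
from h import *
go([.412,-.2905],.0265)
E
```

```text
t: 14.2
tcp_pos: [0.4122, -0.2919, 0.0271]
eef_rot: [0.831, 0.556, 0.0, 0.0]
force: [0.5, 0.0, -1.6]
grip_width: 0.0494
delta cm [ 0.12 -0.07  0.06] turn z 0 | jaw now -22.4 q6 -0.36 tilt [ 0.0002 -0.0003] t 14.2 tcp [ 0.4122 -0.2919  0.0271] w 0.0494 F [ 0.5  0.  -1.6]
```

```bash
python3 -m pendant '[{"hand":0.4,"delta_pos":[0.1,0,0.1],"turn":[0,0,0]},{"hand":0.4,"delta_pos":[0.1,0,0.1],"turn":[0,0,0]},{"hand":0.8,"delta_pos":[0.1,0,0.1],"turn":[0,0,0]},{"hand":0.8,"delta_pos":[0.1,0,0.1],"turn":[0,0,0]},{"hand":0.8,"delta_pos":[0.1,0,0.1],"turn":[0,0,0]},{"hand":0.8,"delta_pos":[0.1,0,-2],"turn":[0,0,0]},{"hand":1,"delta_pos":[0.1,0,-6],"turn":[0,0,0]},{"hand":1,"delta_pos":[0.1,0,-11],"turn":[0,0,0]},{"hand":1,"delta_pos":[2,0,-16],"turn":[0,0,0]},{"hand":1,"delta_pos":[6,0,-19.3],"turn":[0,0,0]}]'
python3 -m pendant '[{"hand":1,"delta_pos":[5,0,0],"turn":[0,0,0]},{"hand":1,"delta_pos":[9.3,0,0],"turn":[0,0,0]},{"hand":1,"delta_pos":[9.3,0,0],"turn":[0,0,0]}]'
python3 - <<'E'
from h import *
see("jar_large",fn="pics/w6.png")
see("jar_small",cam="top",fn="pics/t6.png")
go([.49,-.1],.022)
E
```

```text
t: 15.2
tcp_pos: [0.4335, -0.2411, 0.2197]
eef_rot: [0.832, 0.555, 0.0, 0.002]
force: [1.1, 0.2, -0.1]
grip_width: 0.0947
t: 15.5
tcp_pos: [0.4699, -0.1505, 0.2171]
eef_rot: [0.83, 0.558, 0.0, 0.0]
force: [-0.2, -0.7, 0.2]
grip_width: 0.0946
jar_large trace 0.98 [133. 255.] [(490.9, -108.1, 73.6), (491.3, -106.9, 70.1), (491.9, -104.5, 62.9), (492.3, -103.3, 59.5)]
jar_large lm 0.65 [131. 255.] [[ 0.49085206 -0.1042641 ]]
jar_small trace 0.66 [149. 125.] [(678.1, 346.9, 69.4), (674.2, 342.0, 68.4), (665.7, 331.7, 66.2), (661.7, 326.8, 65.2)]
jar_small trace 0.58 [174. 161.] [(615.6, 251.9, 64.1), (612.5, 248.4, 63.2), (606.0, 241.0, 61.2), (602.9, 237.5, 60.3)]
jar_small lm 0.66 [147. 128.] [[0.67955692 0.33734781]]
delta cm [ 5.92 -0.13 19.44] turn z 0 | jaw now -22.5 q6 -0.06 tilt [-0.0003 -0.0001] t 15.8 tcp [ 0.4686 -0.1552  0.2164] w 0.095 F [ 0.1 -0.1  0.3]
```

View pics/w6.png

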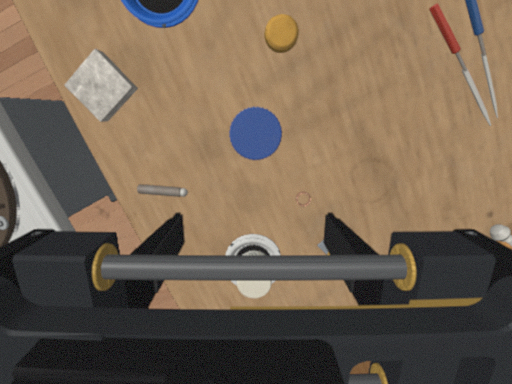

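View pics/t6.png

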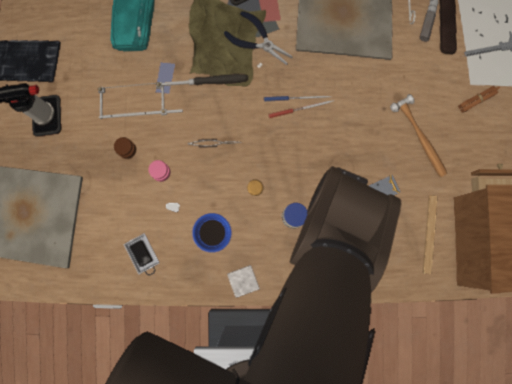

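```bash
python3 -m pendant '[{"hand":1,"delta_pos":[3,0,0],"turn":[0,0,0]},{"hand":1,"delta_pos":[5.8,0.05,3],"turn":[0,0,0]},{"hand":1,"delta_pos":[5.8,0.05,8],"turn":[0,0,0]},{"hand":1,"delta_pos":[5.8,0.05,12],"turn":[0,0,0]},{"hand":1,"delta_pos":[5.8,0.05,15.5],"turn":[0,0,0]},{"hand":1,"delta_pos":[5.8,0.05,18],"turn":[0,0,0]},{"hand":1,"delta_pos":[5.8,0.05,19.4],"turn":[0,0,0]},{"hand":0.5,"delta_pos":[5.8,0.05,19.4],"turn":[0,0,0]},{"hand":0.5,"delta_pos":[5.8,0.05,19.4],"turn":[0,0,0]},{"hand":0.5,"delta_pos":[5.8,0.05,19.4],"turn":[0,0,0]}]' 20
python3 -m pendant '[{"hand":0.5,"delta_pos":[0,0,0],"turn":[0,0,0]},{"hand":0.5,"delta_pos":[0,0,0],"turn":[0,0,0]},{"hand":0.5,"delta_pos":[0,0,0],"turn":[0,0,0]}]'
python3 - <<'E'
from h import *
go([.43,.05],.2)
E
```

```text
t: 16.8
tcp_pos: [0.4919, -0.1013, 0.0234]
eef_rot: [0.831, 0.556, 0.0, 0.001]
force: [0.1, -0.3, -0.1]
grip_width: 0.0765
t: 17.1
tcp_pos: [0.4919, -0.1009, 0.0233]
eef_rot: [0.831, 0.556, 0.0, 0.001]
force: [-1.4, -0.9, 7.4]
grip_width: 0.0621
delta cm [ 11.59 -11.46 -17.68] turn z 0 | jaw now -22.4 q6 0.06 tilt [ 0.0013 -0.0006] t 17.1 tcp [ 0.4919 -0.1009  0.0233] w 0.0621 F [-1.4 -0.9  7.4]
```

```bash
python3 -m pendant '[{"hand":0.5,"delta_pos":[0,0,-2],"turn":[0,0,0]},{"hand":0.5,"delta_pos":[0,0,-6],"turn":[0,0,0]},{"hand":0.5,"delta_pos":[0,0,-10],"turn":[0,0,0]},{"hand":0.5,"delta_pos":[1,-1,-14],"turn":[0,0,0]},{"hand":0.5,"delta_pos":[4,-4,-17],"turn":[0,0,0]},{"hand":0.5,"delta_pos":[7,-7,-17],"turn":[0,0,0]},{"hand":0.5,"delta_pos":[9,-10,-17],"turn":[0,0,0]},{"hand":0.5,"delta_pos":[10.8,-11.8,-17],"turn":[0,0,0]},{"hand":0.5,"delta_pos":[10.8,-11.8,-17],"turn":[0,0,0]},{"hand":0.5,"delta_pos":[10.8,-11.8,-17],"turn":[0,0,0]}]'
python3 - <<'E'
from h import *
see("stand_large",fn="pics/w7.png")
go([.4515,.11],.029)
E
```

```text
t: 18.1
tcp_pos: [0.4238, 0.0444, 0.1928]
eef_rot: [0.831, 0.557, 0.0, 0.0]
force: [0.8, 0.0, -1.2]
grip_width: 0.0617
stand_large trace 0.85 [115. 254.] [(451.6, 111.6, 107.2), (451.6, 111.7, 101.9), (451.8, 111.9, 90.7), (451.8, 111.9, 85.3)]
stand_large lm 0.55 [116. 255.] [[0.4538396 0.110212 ]]
delta cm [ 7.2  -0.02 16.35] turn z 0 | jaw now -22.5 q6 0.34 tilt [ 0.0001 -0.0002] t 18.25 tcp [0.4241 0.0435 0.1925] w 0.062 F [ 0.6  0.5 -1.2]
```

View pics/w7.png

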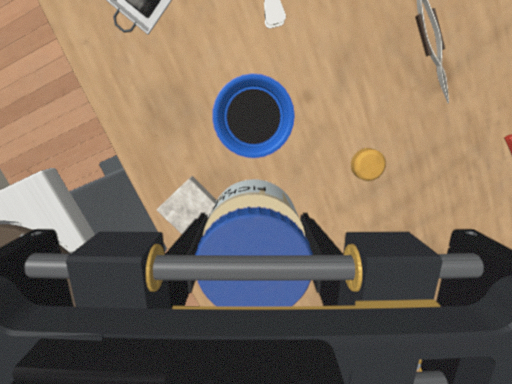

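```bash
python3 -m pendant '[{"hand":0.5,"delta_pos":[4,0,0],"turn":[0,0,0]},{"hand":0.5,"delta_pos":[7.4,0,3],"turn":[0,0,0]},{"hand":0.5,"delta_pos":[7.4,0,7],"turn":[0,0,0]},{"hand":0.5,"delta_pos":[7.4,0,11],"turn":[0,0,0]},{"hand":0.5,"delta_pos":[7.4,0,13.5],"turn":[0,0,0]},{"hand":0.5,"delta_pos":[7.4,0,15],"turn":[0,0,0]},{"hand":0.5,"delta_pos":[7.4,0,16],"turn":[0,0,0]},{"hand":0.5,"delta_pos":[7.4,0,16.3],"turn":[0,0,0]},{"hand":0.5,"delta_pos":[7.4,0,16.3],"turn":[0,0,0]}]'
python3 - <<'E'
from h import *
go([.4516,.111],.0285)
E
```

```text
t: 19.15
tcp_pos: [0.4522, 0.1122, 0.0296]
eef_rot: [0.831, 0.556, -0.0, 0.0]
force: [-0.0, 0.4, -1.0]
grip_width: 0.0621
delta cm [-0.14 -0.01  0.11] turn z 0 | jaw now -22.5 q6 0.49 tilt [-0.     -0.0001] t 19.15 tcp [0.4522 0.1122 0.0296] w 0.0621 F [-0.   0.4 -1. ]
```

```bash
python3 -m pendant '[{"hand":0.5,"delta_pos":[0,0,0.13],"turn":[0,0,0]},{"hand":0.5,"delta_pos":[0,0,0.13],"turn":[0,0,0]},{"hand":0.9,"delta_pos":[0,0,0.13],"turn":[0,0,0]},{"hand":0.9,"delta_pos":[0,0,0.13],"turn":[0,0,0]},{"hand":0.9,"delta_pos":[0,0,0.13],"turn":[0,0,0]},{"hand":0.9,"delta_pos":[0,0,-2],"turn":[0,0,0]},{"hand":1,"delta_pos":[0,0,-6],"turn":[0,0,0]},{"hand":1,"delta_pos":[0,0,-11],"turn":[0,0,0]},{"hand":1,"delta_pos":[0,2,-15],"turn":[0,0,0]},{"hand":1,"delta_pos":[0.8,5,-17],"turn":[0,0,0]}]'
python3 -m pendant '[{"hand":1,"delta_pos":[3.4,18.7,0],"turn":[0,0,-22.5]},{"hand":1,"delta_pos":[3.4,18.7,0],"turn":[0,0,-22.5]},{"hand":1,"delta_pos":[3.4,18.7,0],"turn":[0,0,-22.5]},{"hand":1,"delta_pos":[3.4,18.7,0],"turn":[0,0,-22.5]},{"hand":1,"delta_pos":[3.4,18.7,0],"turn":[0,0,-22.5]},{"hand":1,"delta_pos":[3.4,18.7,0],"turn":[0,0,-22.5]}]'
python3 - <<'E'
from h import *
im=env.get_image("wrist"); m=env.camera_model("wrist"); cv2.imwrite("pics/w8.png",im[:,:,::-1])
for d in env.trace("wrist","cross_tweezers")[:2]: print(d["score"],np.round(d["position"]),rect(m,d["region"],.007))
for d in env.landmark_of("wrist","cross_tweezers")[:2]: print(d["score"],d["position"],ray(m,[d["position"][::-1]],0))
cv2.imwrite("pics/t8.png",env.get_image("top")[:,:,::-1])
go([.687,.103],.004)
E
```

```text
t: 20.15
tcp_pos: [0.5014, 0.1008, 0.2037]
eef_rot: [0.831, 0.556, 0.002, 0.001]
force: [-0.3, 0.4, 0.1]
grip_width: 0.095
t: 20.75
tcp_pos: [0.6869, 0.0606, 0.1986]
eef_rot: [0.707, 0.707, -0.001, -0.001]
force: [-0.2, 0.2, 0.4]
grip_width: 0.0952
0.67 [11. 12.] (array([391.4, 265.5]), array([16.9, 54.7]), np.float32(18.7))
0.66 [112. 258.] (array([695.1, 139. ]), array([10.8, 76.8]), np.float32(98.1))
0.86 [133.5, 255.3] [[0.68876026 0.11128827]]
delta cm [ 4.18  0.08 19.61] turn z 0 | jaw now 0.1 q6 -0.01 tilt [ 0.0002 -0.0001] t 20.95 tcp [0.6863 0.0612 0.2001] w 0.0951 F [ 0.6 -0.1  0.4]
```

View pics/w8.png

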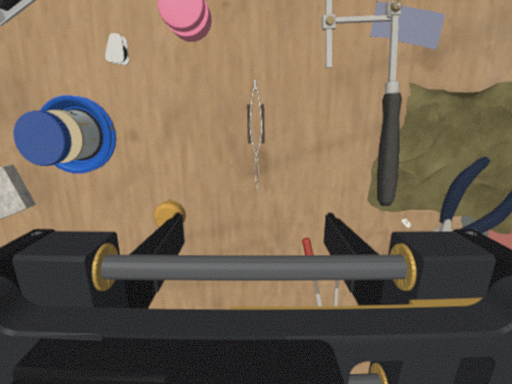

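Run:
```python
from h import *
m=env.camera_model("wrist"); c=ray(m,[[254.5,80],[257.5,189.5]],.005); e=c[0]-c[1]
print(c,c.mean(0),np.linalg.norm(e),np.degrees(np.arctan2(e[1],e[0])))
mt=env.camera_model("top"); print(ray(mt,[[236,141.5],[191,144]],.005))
go(c.mean(0),.004,np.degrees(np.arctan2(e[1],e[0]))-90)
a=cv2.imread("pics/w8.png")[70:200,205:305]; b=cv2.imread("pics/t8.png")[120:165,180:250]
g=np.zeros((520,800,3),np.uint8); g[:, :400]=cv2.resize(a,(400,520),interpolation=2); g[:257,400:]=cv2.resize(b,(400,257),interpolation=2); cv2.imwrite("pics/c8.png",g)
```

```text
[[0.68766215 0.1784582 ]
 [0.69228482 0.03527038]] [0.68997348 0.10686429] 0.14326242436927356 91.8490922123649
[[0.69155758 0.04595815]
 [0.68568772 0.16618741]]
delta cm [ 4.56  0.37 19.61] turn z -1.8 | jaw now 0.1 q6 -0.01 tilt [ 0.0002 -0.0001] t 20.95 tcp [0.6863 0.0612 0.2001] w 0.0951 F [ 0.6 -0.1  0.4]
```

View pics/c8.png

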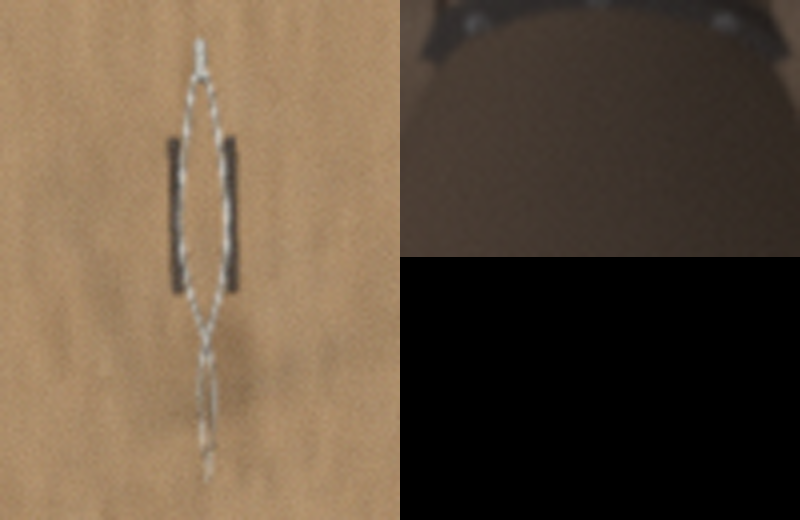

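```bash
python3 -m pendant '[{"hand":0.6,"delta_pos":[4.5,0.3,3],"turn":[0,0,-1.8]},{"hand":0.5,"delta_pos":[4.5,0.3,8],"turn":[0,0,-1.8]},{"hand":0.4,"delta_pos":[4.5,0.3,12],"turn":[0,0,-1.8]},{"hand":0.4,"delta_pos":[4.5,0.3,15.5],"turn":[0,0,-1.8]},{"hand":0.4,"delta_pos":[4.5,0.3,18],"turn":[0,0,-1.8]},{"hand":0.4,"delta_pos":[4.5,0.3,19.2],"turn":[0,0,-1.8]},{"hand":0.4,"delta_pos":[4.5,0.3,19.65],"turn":[0,0,-1.8]},{"hand":0.4,"delta_pos":[4.5,0.3,19.65],"turn":[0,0,-1.8]},{"hand":0,"delta_pos":[4.5,0.3,19.65],"turn":[0,0,-1.8]},{"hand":0,"delta_pos":[4.5,0.3,19.65],"turn":[0,0,-1.8]}]' 12
python3 -m pendant '[{"hand":0,"delta_pos":[0,0,0],"turn":[0,0,0]},{"hand":0,"delta_pos":[0,0,0],"turn":[0,0,0]},{"hand":0,"delta_pos":[0,0,0],"turn":[0,0,0]}]'
python3 - <<'E'
from h import *
go([.545,-.31],.2,113.1-90)
E
```

```text
t: 21.95
tcp_pos: [0.6906, 0.1059, 0.0045]
eef_rot: [0.696, 0.718, 0.001, 0.001]
force: [-0.3, 0.5, 0.2]
grip_width: 0.0268
t: 22.25
tcp_pos: [0.6903, 0.1059, 0.0038]
eef_rot: [0.696, 0.718, 0.0, 0.0]
force: [-1.7, -1.1, 6.1]
grip_width: 0.0152
delta cm [-41.1  -15.85 -19.64] turn z -21.2 | jaw now 1.9 q6 0.03 tilt [ 0.001 -0.   ] t 22.25 tcp [0.6903 0.1059 0.0038] w 0.0152 F [-1.7 -1.1  6.1]
```

```bash
python3 -m pendant '[{"hand":0,"delta_pos":[0,0,-2],"turn":[0,0,0]},{"hand":0,"delta_pos":[0,0,-6],"turn":[0,0,0]},{"hand":0,"delta_pos":[0,0,-10],"turn":[0,0,0]},{"hand":0,"delta_pos":[-2,-0.8,-14],"turn":[0,0,0]},{"hand":0,"delta_pos":[-5,-2,-17],"turn":[0,0,0]},{"hand":0,"delta_pos":[-9,-3.5,-19],"turn":[0,0,0]},{"hand":0,"delta_pos":[-13,-5,-19],"turn":[0,0,0]},{"hand":0,"delta_pos":[-17,-6.5,-19],"turn":[0,0,0]}]'
python3 -m pendant '[{"hand":0,"delta_pos":[-4,-1.5,0],"turn":[0,0,-3]},{"hand":0,"delta_pos":[-8,-3,0],"turn":[0,0,-6]},{"hand":0,"delta_pos":[-12,-4.5,0],"turn":[0,0,-9]},{"hand":0,"delta_pos":[-16,-6,0],"turn":[0,0,-12]},{"hand":0,"delta_pos":[-20,-7.5,0],"turn":[0,0,-15]},{"hand":0,"delta_pos":[-24,-9,0],"turn":[0,0,-18]},{"hand":0,"delta_pos":[-28,-10.5,0],"turn":[0,0,-21.2]},{"hand":0,"delta_pos":[-32,-12,0],"turn":[0,0,-21.2]},{"hand":0,"delta_pos":[-35.3,-13.5,0],"turn":[0,0,-21.2]},{"hand":0,"delta_pos":[-35.3,-13.5,0],"turn":[0,0,-21.2]}]'
python3 - <<'E'
from h import *
im=env.get_image("wrist"); m=env.camera_model("wrist"); cv2.imwrite("pics/w9.png",im[:,:,::-1])
for d in env.trace("wrist","rest")[:2]: print(d["score"],np.round(d["position"]),[rect(m,d["region"],z) for z in (0.004,.017)])
for d in env.landmark_of("wrist","rest")[:2]: print(d["score"],d["position"],ray(m,[d["position"][::-1]],0))
go([.557,-.337],.0215)
E
```

```text
t: 23.05
tcp_pos: [0.6299, -0.0675, 0.1939]
eef_rot: [0.695, 0.719, 0.0, 0.001]
force: [-0.4, 1.0, -0.8]
grip_width: 0.0152
t: 24.05
tcp_pos: [0.505, -0.427, 0.1926]
eef_rot: [0.553, 0.833, -0.0, 0.0]
force: [0.5, 0.3, -0.2]
grip_width: 0.015
0.67 [120. 318.] [(array([ 560.8, -331.5]), array([ 58.6, 100.7]), np.float32(115.1)), (array([ 557.8, -332.4]), array([56.4, 97.1]), np.float32(115.1))]
0.79 [122.4, 316.5] [[ 0.5564203 -0.3329712]]
delta cm [ 5.93  7.96 17.14] turn z 0 | jaw now 23.0 q6 -1.2 tilt [-0.0003  0.0005] t 24.2 tcp [ 0.507  -0.4228  0.1929] w 0.0151 F [-0.2  0.3 -1.1]
```

View pics/w9.png

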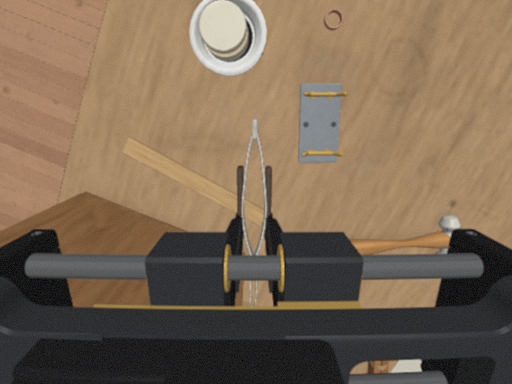

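Run:
```python
from h import *
m=env.camera_model("wrist"); s=env.sense(); A=R.from_quat(s["eef_rot"]); p=np.array(s["tcp_pos"])
im=cv2.imread("pics/w9.png"); r=im[70:180,280:365].astype(int)
g=(np.ptp(r,axis=2)<32)&(r[...,0]>=r[...,2]-8)
n,l,st,_=cv2.connectedComponentsWithStats(g.astype(np.uint8)); 
k=np.zeros(im.shape[:2],np.uint8)
for i in range(1,n):
    if st[i,4]>60: k[70:180,280:365][l==i]=1; print(st[i])
pts=np.argwhere(k)[:,::-1]; w=ray(m,pts,.004); rr=cv2.minAreaRect(np.float32(w*1000)); print(rr)
hull=cv2.convexHull(np.int32(pts)); k2=np.zeros_like(k); cv2.fillPoly(k2,[hull],1); print("rest",rect(m,k2,.004))
ks=(im[70:180,280:365,0].astype(int)+40<im[70:180,280:365,2])&(im[70:180,280:365,1]>im[70:180,280:365,0]+40)
n,l,st,ce=cv2.connectedComponentsWithStats(ks.astype(np.uint8)); print([(st[i].tolist(),(ce[i]+[280,70]).round(1).tolist()) for i in range(1,n) if st[i,4]>25])
t=ray(m,[[254.5,120.5]],p[2]+.0015); print("tip in tool",A.inv().apply(np.c_[t,p[2]]-p).round(4))
cv2.imwrite("pics/c9.png",np.hstack([cv2.resize(im[70:180,280:365],None,fx=4.5,fy=4.5,interpolation=2),cv2.resize(cv2.cvtColor(k2*120+k*100,8)[70:180,280:365],None,fx=4.5,fy=4.5)]))
```

```text
[  19   14   42   78 2627]
((560.1737670898438, -331.0729064941406), (50.75709915161133, 97.21675872802734), 23.450828552246094)
rest (array([ 560.1, -331.1]), array([52. , 97.2]), np.float32(113.4))
[([24, 21, 44, 7, 168], [325.0, 93.8]), ([22, 79, 42, 7, 153], [322.3, 152.7])]
tip in tool [[0.0711 0.0012 0.    ]]
```

View pics/c9.png

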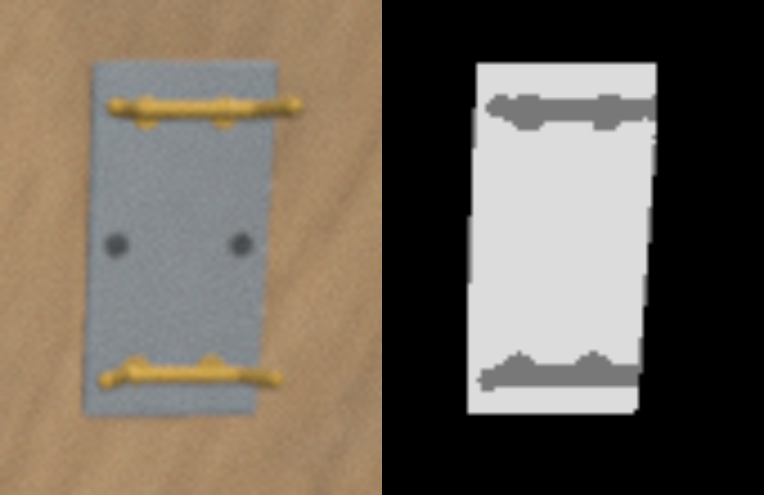

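Run:
```python
from h import *
m=env.camera_model("wrist")
e=ray(m,[[303.8,154.4],[341.8,154.4],[306,93.3],[345.3,93.3]],.027); print(e.round(4),e.mean(0))
b=ray(m,[[300.5,83.7],[341.5,83.7],[298.5,161.8],[337,161.8]],.004); print(b.round(4),b.mean(0))
h=ray(m,[[305.8,124.4],[333.6,124.4]],.004); print("screws",h,h.mean(0))
mt=env.camera_model("top"); im=cv2.imread("pics/top0.png")
r=im[170:215,350:410].astype(int); g=(np.ptp(r,axis=2)<28)&(r[...,0]>=r[...,2]-2); n,l,st,ce=cv2.connectedComponentsWithStats(g.astype(np.uint8)); i=1+st[1:,4].argmax(); pts=np.argwhere(l==i)[:,::-1]+[350,170]
print(st[i],cv2.minAreaRect(np.float32(ray(mt,pts,.004)*1000)))
go([.559,-.333],.09,23.4)
```

```text
[[ 0.5542 -0.3733]
 [ 0.5978 -0.3546]
 [ 0.5254 -0.3072]
 [ 0.568  -0.2886]] [ 0.56133157 -0.33091268]
[[ 0.5173 -0.2964]
 [ 0.5644 -0.2758]
 [ 0.5572 -0.3863]
 [ 0.6046 -0.366 ]] [ 0.56089692 -0.33113235]
screws [[ 0.54493721 -0.33859924]
 [ 0.57800234 -0.32428986]] [ 0.56146977 -0.33144455]
[ 19   8  27  24 381] ((559.6146240234375, -341.16607666015625), (47.77046585083008, 63.46725845336914), 25.07189178466797)
delta cm [ 6.22  8.3  10.29] turn z -0.4 | jaw now 23.0 q6 -1.2 tilt [-0.0003  0.0005] t 24.2 tcp [ 0.507  -0.4228  0.1929] w 0.0151 F [-0.2  0.3 -1.1]
```

```bash
python3 -m pendant '[{"hand":0,"delta_pos":[3,4,0],"turn":[0,0,-0.4]},{"hand":0,"delta_pos":[6.2,8.3,2],"turn":[0,0,-0.4]},{"hand":0,"delta_pos":[6.2,8.4,6],"turn":[0,0,-0.4]},{"hand":0,"delta_pos":[6.2,8.4,9],"turn":[0,0,-0.4]},{"hand":0,"delta_pos":[6.2,8.4,10.3],"turn":[0,0,-0.4]},{"hand":0,"delta_pos":[6.2,8.4,10.3],"turn":[0,0,-0.4]},{"hand":0,"delta_pos":[6.2,8.4,10.3],"turn":[0,0,-0.4]}]'
python3 - <<'E'
from h import *
go([.56,-.333],.0215,23.4)
im=env.get_image("wrist"); m=env.camera_model("wrist"); im=im[:,:,::-1].copy(); cv2.imwrite("pics/w10.png",im)
s=env.sense(); A=R.from_quat(s["eef_rot"]); p=np.array(s["tcp_pos"])
r=im.astype(int); ks=((r[...,0]+50<r[...,2])&(r[...,1]>r[...,0]+45)).astype(np.uint8); ks[230:]=0
n,l,st,ce=cv2.connectedComponentsWithStats(ks)
for i in range(1,n):
    if st[i,4]>25: print(st[i],ce[i].round(1),A.inv().apply(np.c_[ray(m,[ce[i]],.02),p[2]]-p).round(4))
cv2.imwrite("pics/c10.png",cv2.resize(im[60:300,130:380],(750,720))[:600])
# tip predicted
P=p+A.apply([[.072,0,-.0015]]); print("tip px",proj(m,P), "TCP below px",proj(m,np.r_[p[:2],.02][None]))
E
```

```text
t: 24.9
tcp_pos: [0.5606, -0.3335, 0.0914]
eef_rot: [0.549, 0.836, -0.0, 0.001]
force: [0.2, 0.8, 0.5]
grip_width: 0.0145
delta cm [ 0.08 -0.04  6.99] turn z 0.1 | jaw now 23.5 q6 -1.05 tilt [ 0.0012 -0.0009] t 24.9 tcp [ 0.5606 -0.3335  0.0914] w 0.0145 F [0.2 0.8 0.5]
[221 154  25  10 121] [234.  159.3] [[ 0.0357 -0.0168 -0.0001]]
[263 155  17   9  75] [270.3 159.8] [[ 0.0353  0.0156 -0.0001]]
[249 156  11   6  47] [254.3 159.3] [[ 0.0357  0.0014 -0.0001]]
tip px [[252.5426319  119.03283708]] TCP below px [[252.76462968 197.53299221]]
```

View pics/c10.png

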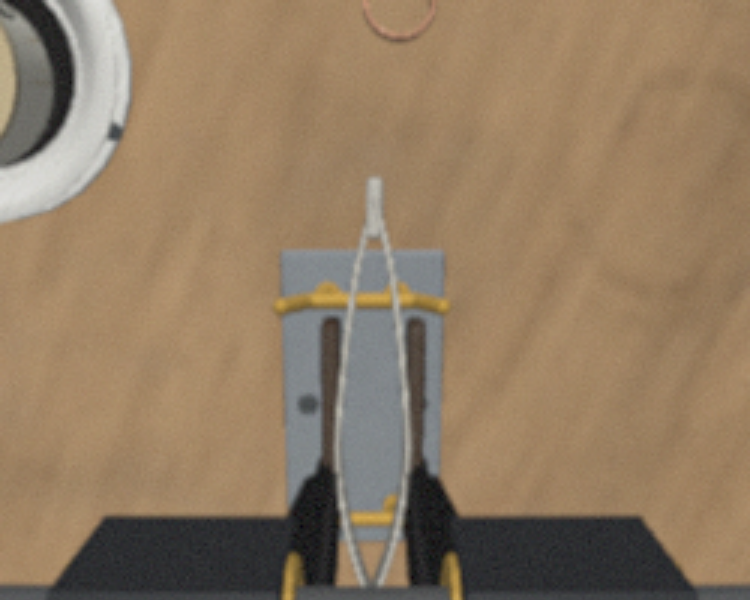

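Run:
```python
from h import *
m=env.camera_model("wrist"); s=env.sense(); A=R.from_quat(s["eef_rot"]); p=np.array(s["tcp_pos"])
f=lambda px,z:print(px,A.inv().apply(np.c_[ray(m,px,z),[z]*len(px)]-p)[:,:2].round(4).tolist())
f([[254,160],[254,232.7]],.016); f([[223,162],[278.3,162]],.026); f([[224,143.5],[277,143.5]],.004); f([[254.7,119.5]],.0925)
go([.5576,-.3348],.0215)
```

```text
[[254, 160], [254, 232.7]] [[0.0346, 0.001], [-0.0371, 0.0011]]
[[223, 162], [278.3, 162]] [[0.0345, -0.0261], [0.0345, 0.0222]]
[[224, 143.5], [277, 143.5]] [[0.0483, -0.0271], [0.0483, 0.0226]]
[[254.7, 119.5]] [[0.0717, 0.0013]]
delta cm [ 0.05 -0.33  7.03] turn z 0 | jaw now 23.4 q6 -1.05 tilt [ 0.0019 -0.0015] t 24.95 tcp [ 0.5607 -0.3338  0.0918] w 0.0149 F [ 0.  -0.4  0. ]
```

```bash
python3 -m pendant '[{"hand":0,"delta_pos":[-0.13,-0.34,1],"turn":[0,0,0]},{"hand":0,"delta_pos":[-0.13,-0.34,3],"turn":[0,0,0]},{"hand":0,"delta_pos":[-0.13,-0.34,5],"turn":[0,0,0]},{"hand":0,"delta_pos":[-0.13,-0.34,6],"turn":[0,0,0]},{"hand":0,"delta_pos":[-0.13,-0.34,6.6],"turn":[0,0,0]},{"hand":0,"delta_pos":[-0.13,-0.34,6.85],"turn":[0,0,0]},{"hand":0,"delta_pos":[-0.13,-0.34,6.85],"turn":[0,0,0]},{"hand":0,"delta_pos":[-0.13,-0.34,6.85],"turn":[0,0,0]}]'
python3 - <<'E'
from h import *
go([.557,-.336],.0213)
E
```

```text
t: 25.75
tcp_pos: [0.5577, -0.3362, 0.0223]
eef_rot: [0.549, 0.836, -0.0, 0.001]
force: [-0.6, 0.7, -0.2]
grip_width: 0.0149
delta cm [ 0.05 -0.06  0.1 ] turn z 0 | jaw now 23.5 q6 -1.05 tilt [ 0.0009 -0.0008] t 25.75 tcp [ 0.5577 -0.3362  0.0223] w 0.0149 F [-0.6  0.7 -0.2]
```

```bash
python3 -m pendant '[{"hand":0,"delta_pos":[0,0,0.12],"turn":[0,0,0]},{"hand":0,"delta_pos":[0,0,0.12],"turn":[0,0,0]},{"hand":0.4,"delta_pos":[0,0,0.12],"turn":[0,0,0]},{"hand":0.4,"delta_pos":[0,0,0.12],"turn":[0,0,0]},{"hand":0.4,"delta_pos":[0,0,0.12],"turn":[0,0,0]},{"hand":0.4,"delta_pos":[0,0,-1],"turn":[0,0,0]},{"hand":0.4,"delta_pos":[0,0,-4],"turn":[0,0,0]},{"hand":0.4,"delta_pos":[0,0,-8],"turn":[0,0,0]},{"hand":0.4,"delta_pos":[-3,0,-12],"turn":[0,0,0]},{"hand":0.4,"delta_pos":[-6,0,-16],"turn":[0,0,0]}]'
python3 -m pendant '[{"hand":0.4,"delta_pos":[-2,0,-1],"turn":[0,0,0]},{"hand":0.4,"delta_pos":[-2,0,-1],"turn":[0,0,0]},{"hand":0.4,"delta_pos":[-2,0,-1],"turn":[0,0,0]}]'
python3 - <<'E'
from h import *
im=env.get_image("wrist"); m=env.camera_model("wrist"); cv2.imwrite("pics/w11.png",im[:,:,::-1])
for n,z in (("cross_tweezers",.024),("rest",.004),("jar_small",.03),("stand_small",.018)):
  for d in env.trace("wrist",n)[:2]: print(n,round(d["score"],2),np.round(d["position"]),rect(m,d["region"],z))
  for d in env.landmark_of("wrist",n)[:1]: print(" lm",round(d["score"],2),d["position"],[ray(m,[d["position"][::-1]],q)[0].round(4) for q in (0,.005,.0175)])
# profile ascii of the rest area
g=cv2.cvtColor(im,cv2.COLOR_RGB2HSV)
go([.557,-.336],.2)
# project expected tweezers outline and cradle; report pixel colours along the tweezer axis
c=np.array([.5576,-.3355]); x=np.array([-.398,.917]); 
for k in (-72,-50,-36,0,36,50,62,70,74): 
    u=proj(m,np.r_[c+x*k/1000,.0225][None])[0]; print(k,u.round(1),im[int(round(u[1])),int(round(u[0]))-8:int(round(u[0]))+9,:].astype(int).max(1).tolist())
E
```

```text
t: 26.75
tcp_pos: [0.5815, -0.3911, 0.1847]
eef_rot: [0.548, 0.836, -0.0, 0.0]
force: [1.1, -1.0, -0.8]
grip_width: 0.0378
t: 27.05
tcp_pos: [0.5887, -0.4089, 0.1913]
eef_rot: [0.549, 0.836, 0.0, -0.0]
force: [-0.5, -0.5, -0.2]
grip_width: 0.0378
cross_tweezers 0.95 [ 91. 248.] (array([ 554. , -326.5]), array([21.6, 76.4]), np.float32(114.0))
 lm 0.8 [106.0, 251.8] [array([ 0.5529, -0.3307]), array([ 0.553 , -0.3308]), array([ 0.5532, -0.3311])]
rest 0.6 [113. 254.] (array([ 548.6, -339.6]), array([33.3, 98.1]), np.float32(113.8))
 lm 0.59 [109.9, 255.9] [array([ 0.5596, -0.333 ]), array([ 0.5596, -0.3331]), array([ 0.5596, -0.3333])]
jar_small 0.61 [ 20. 146.] (array([ 412.5, -295.4]), array([46.9, 67.6]), np.float32(22.0))
 lm 0.89 [27.3, 158.6] [array([ 0.413 , -0.2906]), array([ 0.415 , -0.2912]), array([ 0.4201, -0.293 ])]
stand_small 0.63 [ 43. 179.] (array([ 426.8, -297.4]), array([61. , 89.8]), np.float32(44.1))
delta cm [ 7.99 -0.05 -0.85] turn z 0 | jaw now 23.5 q6 -1.11 tilt [-0.0003  0.0001] t 27.5 tcp [ 0.5892 -0.4091  0.1914] w 0.038 F [0.7 0.2 0.1]
-72 [253.6 169.8] [1
[... 200 characters left out ...]
41.1] [191, 185, 187, 189, 181, 180, 198, 193, 182, 167, 152, 176, 185, 188, 186, 185, 188]
0 [253.7 110.8] [89, 81, 109, 163, 153, 146, 149, 144, 147, 148, 145, 141, 146, 185, 133, 84, 80]
36 [253.7  79.1] [88, 85, 120, 184, 188, 203, 204, 216, 206, 207, 206, 211, 203, 168, 107, 79, 82]
50 [253.7  66.3] [160, 160, 161, 161, 152, 151, 155, 161, 161, 160, 153, 151, 190, 173, 156, 159, 161]
62 [253.7  55.2] [159, 156, 165, 161, 165, 160, 162, 165, 170, 165, 186, 166, 156, 154, 157, 157, 159]
70 [253.7  47.7] [158, 161, 158, 157, 157, 158, 155, 160, 188, 184, 155, 149, 157, 161, 158, 157, 161]
74 [253.7  43.9] [166, 163, 159, 158, 155, 160, 157, 156, 158, 161, 158, 164, 163, 162, 162, 160, 157]
```

Run:
```python
from h import *
m=env.camera_model("wrist"); im=cv2.imread("pics/w11.png"); s=env.sense(); A=R.from_quat(s["eef_rot"]); p=np.array(s["tcp_pos"])
f=lambda px,z:A.inv().apply(np.c_[ray(m,px,z),[z]*len(px)]-p)[:,:2].round(4)
r=im.astype(int); ks=((r[...,0]+50<r[...,2])&(r[...,1]>r[...,0]+45)).astype(np.uint8); ks[175:]=0
n,l,st,ce=cv2.connectedComponentsWithStats(ks)
for i in range(1,n):
    x,y,w,h,a=st[i]
    if a>15 and 200<x<300: 
        rows,cols=np.where(l==i); cl,cr=cols.min(),cols.max()
        print(st[i],ce[i].round(1),"ears",f([[cl+2,rows[cols<cl+4].mean()],[cr-2,rows[cols>cr-4].mean()]],.026).tolist())
print("mask rows")
for row in (46,48,50,62,66,72,90,95,100,105,116,122,128,134,147,152,158,162,166,168,170): print(row,''.join('#' if v<105 else ('Y' if k else '.' if v<170 else '+') for v,k in zip(r[row,218:290].max(1),ks[row,218:290])))
```

```text
[233  77  13   7  35] [238.9  79.5] ears [[0.1149, -0.0209], [0.1132, -0.0117]]
[264  77  14   8  45] [269.7  79.8] ears [[0.1125, 0.015], [0.1151, 0.0253]]
[251  79   8   3  24] [254.5  80. ] ears [[0.1135, -0.0001], [0.1135, 0.0034]]
[234 138  18   5  56] [243.1 140.2] ears [[0.0433, -0.0208], [0.0446, -0.005]]
[257 138  19   5  59] [265.5 140.2] ears [[0.0444, 0.0072], [0.0434, 0.0243]]
mask rows
46 .+.++++++++++.......................++..................................
48 +.+++.+++++.........................++..................................
50 +++.++++..++........................++...........................+......
62 ++++++++........................++......................................
66 ..+++++.++..............................++..............................
72 +++++++.+.+.............................................................
90 +++++++++++++..............##.+.............##........................++
95 ++.+.+++++++................#...............##.....................++.++
100 ++..++++++++................#...............##.............+++....++++..
105 .+++++++
[... 211 characters left out ...]
+++++++
128 ++++.+++.++..+.+...................++.........................++++++++.+
134 +++++.++++....+....................+......................++.+++++++...+
147 +.++.......++++++.......................................................
152 ++.....++++++++++++.....++.+++.+++++++++.++.......++++++++++............
158 ++.....+++++++...+.+.++++++++++++++...+++.....++++++++++.+..............
162 .....++++++++++...+++++++++++++++.........+..++++++.....+...............
166 ...+++++++++.+..+++++++++++++++++++++.......+..+++....+.+.....+..+......
168 ...+++++++++....+++++++++++++++++++++........+..+..++...++.....+++.++...
170 .+.+++++++++...++++++++++++++++++...+..........++.+......+.....++++++...
```

Run:
```python
from h import *
env.get_image("top"); m=env.camera_model("top")
for n,z in (("charcoal",.0305),("jar_large",.005),("stand_large",0),("wax",0),("loupe",0),("jar_small",.005)):
  for d in env.landmark_of("top",n)[:3]: print(n,"lm",round(d["score"],2),ray(m,[d["position"][::-1]],z)[0].round(4))
for d in env.trace("top","jar_large")[:1]: print(circ(m,d["region"],.079),circ(m,d["region"],.042))
env.get_image("scene"); m=env.camera_model("scene")
for n in ("jar_large","charcoal","wax","loupe"):
  for d in env.landmark_of("scene",n)[:2]: print(n,"scene lm",round(d["score"],2),ray(m,[d["position"][::-1]],.005)[0].round(4))
print(env.hand_in(), env.sense()["t"])
```

```text
jar_large lm 0.55 [0.4485 0.1175]
stand_large lm 0.69 [0.4536 0.1054]
loupe lm 0.43 [0.5235 0.2172]
loupe lm 0.43 [ 0.5613 -0.3455]
jar_small lm 0.7 [0.6102 0.2365]
jar_small lm 0.58 [0.673  0.3391]
jar_small lm 0.55 [ 0.5653 -0.3347]
(449.8, 107.9, 63.7) (451.3, 111.1, 65.7)
jar_large scene lm 0.64 [0.445  0.1134]
charcoal scene lm 0.93 [0.3962 0.2964]
loupe scene lm 0.43 [0.509  0.2217]
the job is handed in; nothing more can be done
the job is handed in; nothing more can be done
```

All four things are in their holders, placed in the order you gave, and the job is handed in at about 28 s of the 106 s allowed. No verdict was reported.

| Thing | Placing | Last check |
|---|---|---|
| Charcoal block | In the pan | Wrist picture right after release shows it flat and centred. A final scene-camera reading agrees to about 2 mm in x, 3 mm in y. |
| Small white-lidded jar | In the aluminium stand | A later wrist picture shows it upright, and the base reads within about 3 mm of the stand's centre. |
| Large blue-lidded jar | In the blue stand | A wrist picture shows it in the stand. The jar's outline puts it within about 3 mm of the centre. |
| Tweezers | In both brass cradles | Measured from the last wrist picture: about 1 mm off centre across the rest and within 1 to 2 mm lengthwise. |

**Checks that disagreed:**
- **Rest position:** the wrist and top cameras differed by up to 6 mm. I corrected sideways using the gripper fingers as a reference.
- **Large jar:** the point readings for its base were noisy, about 6 to 8 mm from the stand's centre.

**Checks that failed or were not made:**
- **Charcoal:** the top camera did not find it in the final check; only the scene camera did.
- **Wax:** neither camera found it in the final check. I never went near it, and it last showed in place in a wrist picture as I closed in on the tweezers.
- **Loupe:** found near its original spot by both cameras, with a low score.
- **Tweezers:** the final placing was checked by pixel measurements only, because my picture views were used up.

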